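# Set the bench transformer by its pointer and switch it on

## Robot

A 6-joint arm with a two-finger parallel gripper is mounted at the origin on the work surface. World frame = base frame: x ahead of the robot, y to its left, z up, the work surface at z = 0. Lengths are in m, angles in rad, forces in N, time in s.
With the tool pointing down it reaches from about 0.4 to 0.925 m from the base axis. Payload 12.5 kg.
Tool frame: the origin (TCP) lies midway between the tips of the shut fingers; the grasp point (between the pads) lies 19 mm behind it (grip_depth is the distance from the TCP to the grasp point, in m); z points along the fingers, y is the line along which they close (so a half turn about z gives the same grasp; the last joint's range is limited). The gripper opens to 95 mm and grips with 3 to 60 N. Pads are 20 mm wide; open, the fingers measure 119 mm over their backs; the gripper's body (75 mm by 180 mm) begins 59 mm behind the grasp point.
Start: joints at [1.186, 0.491, 1.559, -0, 1.092, -0.106], TCP at [0.172, 0.601, 0.215] pointing down, gripper open.
Joint ranges: [-3.1, 3.1], [-0.84, 2.19], [0.05, 2.79], [-1.13, 4.28], [0.06, 2.93], [-2.69, 2.69]. Speed limits (rad/s): [2.22, 2.22, 2.79, 3.14, 3.14, 3.14].

## Interface

Orientations are given as a rotation vector (axis times angle).
In Python, from plant import observe, get_image, camera_info, job_done, grip_depth gives the robot as it stands. The module is installed in compiled form; this text tells all that it offers.
- The arm moves only by the tool jog_arm, never from a script. Its argument "steps" is one flat list of numbers, 7 for each row, row after row: the shift along the tool's x, y, z in mm, then the turn, a rotation vector about the tool's x, y, z in degrees, then the closure, from 0 (fully open) to 1 (shut). In form: [tx, ty, tz, ax, ay, az, grip, tx, ty, tz, ax, ay, az, grip, ...]. A call has 1 to 20 rows; each row shifts and turns the commanded pose from where the row before left it, along the tool's axes as they then stand; what a row does not reach is not made up. A row lasts 1/10 s, in which the tool goes at most 50 mm and 8.59 degrees, less where a joint would pass 70% of its speed; a pose out of reach is approached as far as the arm can. A call with a gripper value outside its range is refused whole. The fingers move at their own pace and stop on an object; the grip force is fixed at half the most. Time passes only in rows, so rows that do not move let the fingers close. It gives the time, the measured TCP pose, the force, the opening and the grip force at its end, in the units of the state.
- observe(): the state, without advancing time (a new reading comes with each control period).
- get_image(name): name is "side" or "top"; returns the picture (384x512x3 uint8, red, green, blue); there is no depth.
- camera_info(name): a dict with "vfov" (degrees; the focal length in pixels is half the picture's height over the tangent of half this angle, whatever the lens; pixels are square), "cx", "cy" (the principal point, pixels), "distortion" ([k1, k2, p1, p2, k3] as OpenCV has them; the pictures are not rectified), "world_to_cam" (4x4, takes a point from world to camera coordinates). Camera axes: x right, y up, looking along -z (the intrinsics and any distortion apply to the point x, -y, -z); pixel columns grow to the right and rows downward; lengths in m; the calibration is good to about 2 mm. A picture is of the moment at which its call begins. camera_info takes no time and is no camera call.
- job_done(): hands the job in; it is judged then, once.
The state is a dict: "t": time; "q": joint angles; "joint_velocities": joint speeds; "tau": joint torques, N m; "tool_pos": TCP position; "ee_rot": TCP orientation; "force": force on the tool from outside, world axes, zero at the start; "wrist_torque": the same for the moment, N m; "width": finger opening in m; "finger_force": force on a finger pad.
Only numpy, scipy, OpenCV 4.12 (cv2) and the standard library are available. Lean on these libraries where they do the work, as an engineer would, in place of code of your own. Each camera call takes 0.05 s, during which the arm holds its last target. There are 200 camera calls.

## Task

On the grey bench supply, push the long pointer arm round with one fingertip until it points squarely at the small steel marker tab on the rim of its dial; only then push the short switch handle beside it a full quarter turn clockwise (seen from above), home against its stop, and take the hand clear. Only push: do not pinch either arm between the fingers, do not shift or lift the supply, leave the marker tab where it is and leave the capacitor, fan, multimeter and screwdriver alone.

Things in the scene. Friction and masses are not known exactly. Their poses are not given: they have to be found in the camera images.
- unit: Grey sheet-metal bench supply (variable transformer), 260 (x) x 340 (y) x 120 mm high, 6 kg, standing loose on rubber feet. Origin: centre of its underside; x away from the robot at yaw 0, y to the left, z up. Its flat top panel is 120 mm above the origin. On it: the dial (aluminium disc of radius 108 mm, flush) with its axis at (0, 50) mm, and the switch axis at (15, -115) mm.
- pointer (a joint): Angle of the long pointer arm, rad, 0 to 4.71 (stops), growing clockwise seen from above. At 0 the arm points 135 deg counter-clockwise from the unit's +x (to the robot and left); so its direction is unit yaw + 2.356 - value. It turns with dry friction of 0.12 N m (2 N at 60 mm) and stays where it is left.
- pointer_hub (a point): On the pointer's vertical axis, 20 mm above the top panel (mid-height of the arm). Round black hub, radius 20 mm, top 27 mm above the panel.
- pointer_tip (a point): Outer end of the pointer arm, 88 mm from its axis, 20 mm above the panel. Its x axis points outward along the arm. The arm is a black upright blade 10 mm thick with a tapered end (taper from 76 to 88 mm), from 6 mm to 34 mm above the panel, with a thin white line along its top; only on one side of the hub.
- pointer_trail: The trailing half (5 mm thick) of the pointer blade: the long upright face to push on to turn the arm clockwise. Origin on the pointer's axis at panel height, x along the arm.
- pointer_lead: The leading half (5 mm thick) of the pointer blade: the face to push on to turn the arm counter-clockwise. Origin on the pointer's axis at panel height, x along the arm.
- marker (a joint): Angle of the marker tab, rad, measured exactly like the pointer's: the pointer points at the tab when both values are equal. Always clockwise of the pointer at the start (0.8 rad or more). Stiff (1.5 N m): it stays where it was set.
- marker_tab (a point): Centre of the marker tab, a dark steel block 16 mm (radial) x 16 mm x 8 mm, its top 9.5 mm above the panel at the rim of the dial, 101 mm from the pointer's axis, 5 mm above the panel. Its x axis points outward from the dial's axis. A fingertip 14 mm or more above the panel passes over it; the pointer itself passes inside it.
- switch (a joint): Angle of the switch handle, rad: 0 = off (points along the unit's +x), 1.571 = on (points along the unit's -y), growing clockwise seen from above, stops at both. Direction is unit yaw - value. Dry friction 0.10 N m, stays where it is left.
- switch_hub (a point): On the switch's vertical axis, 20 mm above the panel. Black hub, radius 16 mm.
- switch_tip (a point): Outer end of the switch handle, 58 mm from its axis, 20 mm above the panel. Same upright black blade as the pointer, shorter: 10 mm thick, 6 to 34 mm above the panel, full thickness out to 46 mm from the axis.
- switch_trail: The trailing half (5 mm thick) of the switch blade: the face to push on to switch on. Origin on the switch's axis at panel height, x along the handle.
- switch_lead: The leading half (5 mm thick) of the switch blade, on the other face. Origin on the switch's axis at panel height, x along the handle.
- capacitor: Bystander: can capacitor, 35 mm diameter, 48 mm tall (52 with its terminals), standing loose on the unit's top panel at the corner to the robot and right. Origin: centre of its underside.
- fan: Bystander: black square fan, 25 x 90 x 90 mm, standing on the table left of the unit. Origin: centre of its underside.
- multimeter: Bystander: orange multimeter lying on the table right of the unit, 170 x 85 x 45 mm. Origin: centre of its underside.
- screwdriver: Bystander: screwdriver lying on the table to the right, in front of the unit.

How it is judged:
On the way, in this order (a step that is already met when the one before it is completed fails the run):
1. the pointer stands at the marker tab (angle between the x axis of pointer_tip and the x axis of marker_tab, either way round below 0.08 rad and velocity of joint pointer between -0.05 and 0.05 rad/s), for 0.2 s.
2. the switch handle is at its on stop (value of joint switch above 1.45 rad), for 0.2 s.
At the end, for the whole second after the job is handed in: The pointer's direction is within 0.08 rad (4.5 deg, half the tab's width at the tip) of the marker tab's, the switch is at 1.45 rad or more (stop at 1.571), both are still, the unit is within 20 mm of where it stood, and the capacitor stands upright on it (all of step 1 and value of joint switch above 1.45 rad and velocity of joint switch between -0.05 and 0.05 rad/s and distance of unit from where it was at the start of the episode below 0.02 m and z of capacitor in the frame of unit above 0.11 m and angle between capacitor's own z axis and vertical below 0.2 rad); the robot touches nothing.
It fails at once if the pointer arm or the switch handle is pinched (pressed with over 3 N on both faces at once) ((contact force between the fingers and pointer_trail above 3 N and contact force between the fingers and pointer_lead above 3 N) or (contact force between the fingers and switch_trail above 3 N and contact force between the fingers and switch_lead above 3 N)).
It fails at once if the supply is shifted by more than 20 mm, lifted by more than 10 mm or tipped (distance of unit from where it was at the start of the episode above 0.02 m or height (world z) of unit above 0.01 m or angle between unit's own z axis and vertical above 0.06 rad).
It fails at once if the marker tab is displaced by more than 20 mm (distance of marker_tab from where it was at the start of the episode above 0.02 m).
It fails at once if the capacitor, fan, multimeter or screwdriver is moved by more than 25 mm (distance of any of capacitor, fan, multimeter, screwdriver from where it was at the start of the episode above 0.025 m).
It also fails if it takes over 54 s, if anything falls off the work surface, if the arm or the gripper's body presses on something with over 40 N, if the wrist force passes 120 N, or if a joint passes its speed limit or range.

## Working session

There is one attempt and no reset: what is moved stays moved. The work goes in short steps, Python scripts to look and compute and a tool call to move; the robot and the scene stay as the last step left them, time stands still between calls to the robot, and variables do not carry over. Pictures are saved under pics/ and viewed, at most 10 in all, crops included, and the job is handed in when it is done.

Besides the shell and the picture viewer there is one more tool, called after "Request:" in YAML: its name, and indented under it one key for each argument. jog_arm: Moves the arm, as the interface text tells. Its arguments: {"type":"object","properties":{"steps":{"type":"array"}},"required":["steps"]}

```bash
mkdir -p pics; python3 - <<'E'
from plant import *
import cv2
s=observe();print({k:s[k] for k in('t','tool_pos','ee_rot','width','force')})
for n in('top','side'):
    cv2.imwrite(f'pics/{n}0.png',cv2.resize(get_image(n)[:,:,::-1],(800,600),interpolation=cv2.INTER_CUBIC));print(camera_info(n))
E
```

```text
{'t': 0.0, 'tool_pos': array([0.17188076, 0.60064105, 0.21405816]), 'ee_rot': array([-4.36471716e-01, -3.11086702e+00,  1.69990117e-03]), 'width': 0.09515172751788786, 'force': array([ 0.0391219 ,  0.02451602, -0.85658005])}
{'vfov': 56.5914821164011, 'cx': 251.1358585467195, 'cy': 192.09052657243086, 'distortion': array([0.02877466, 0.        , 0.        , 0.        , 0.        ]), 'world_to_cam': array([[ 0.02809911, -0.99928449, -0.02531677, -0.01972101],
       [ 0.99376954,  0.02519342,  0.10856978, -0.47745124],
       [-0.10785428, -0.02820975,  0.9937664 , -1.14364884],
       [ 0.        ,  0.        ,  0.        ,  1.        ]])}
{'vfov': 47.86964994355987, 'cx': 256.84243724938597, 'cy': 197.0573607637103, 'distortion': array([0.04854317, 0.        , 0.        , 0.        , 0.        ]), 'world_to_cam': array([[ 0.99943625, -0.02132256,  0.02593305, -0.49297723],
       [-0.01182753,  0.4992959 ,  0.8663508 , -0.07499626],
       [-0.03142108, -0.86616912,  0.49876223, -1.60248731],
       [ 0.        ,  0.        ,  0.        ,  1.        ]])}
```

View pics/top0.png

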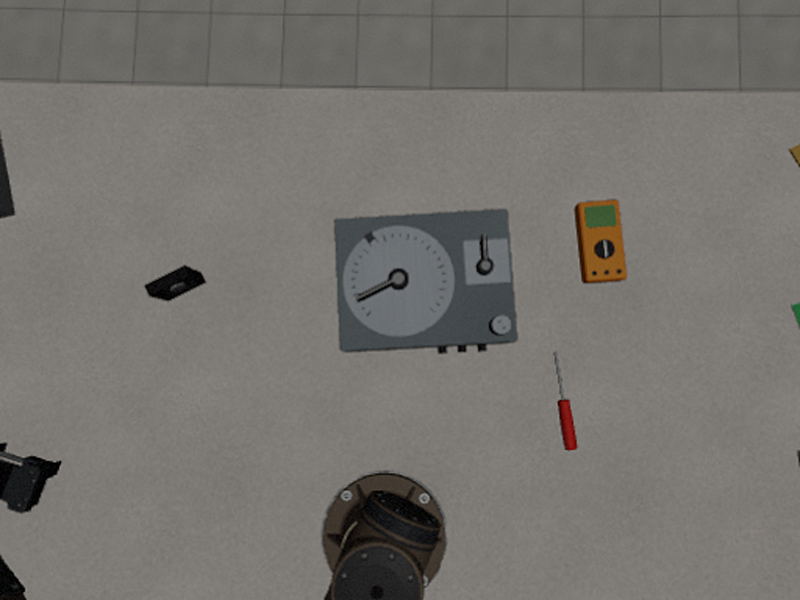

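View pics/side0.png

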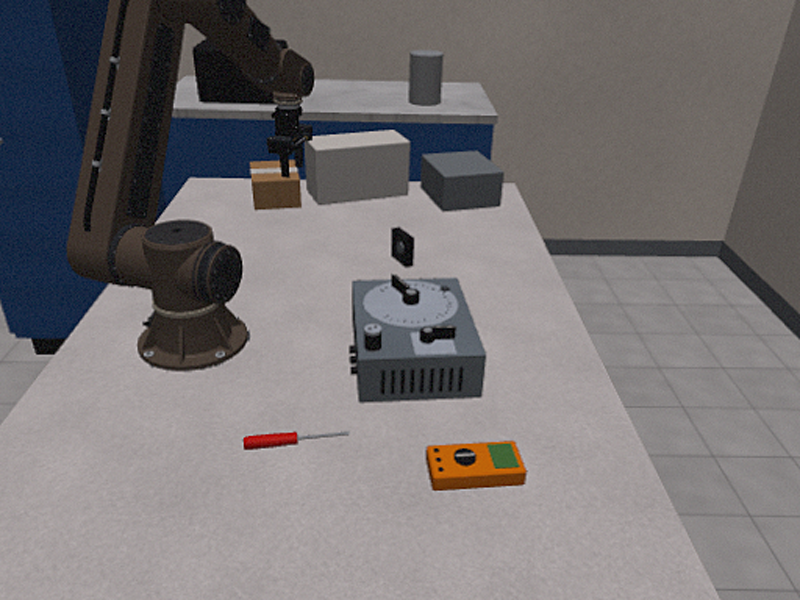

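The top view shows the pointer hub at about (398,279) with its tip at (357,298) and the tab at (370,238). The switch hub is at (485,266) with its tip at (484,236), and the capacitor is at (500,325). Next I'll measure with masks.

```bash
cat > h.py <<'E'
import numpy as np,cv2
from plant import *
def cam(n):
    c=camera_info(n);f=192/np.tan(np.radians(c['vfov']/2))
    return np.array([[f,0,c['cx']],[0,f,c['cy']],[0,0,1.]]),c['distortion'],c['world_to_cam']
def ray(n,px,z):
    K,d,T=cam(n);u=cv2.undistortPoints(np.array(px,float).reshape(-1,1,2),K,d).reshape(-1,2)
    D=np.c_[u[:,0],-u[:,1],-np.ones(len(u))]@T[:3,:3];o=-T[:3,:3].T@T[:3,3]
    return o+D*((z-o[2])/D[:,2])[:,None]
def proj(n,P):
    K,d,T=cam(n);c=np.atleast_2d(P)@T[:3,:3].T+T[:3,3];c=c*[1,-1,-1]
    return cv2.projectPoints(c,np.zeros(3),np.zeros(3),K,d)[0].reshape(-1,2)
E
python3 - <<'E'
from h import *
im=get_image('top');g=cv2.cvtColor(im,cv2.COLOR_RGB2GRAY)
x0,y0,x1,y1=205,125,340,235
k=5
big=cv2.resize(im[y0:y1,x0:x1],None,fx=k,fy=k,interpolation=cv2.INTER_CUBIC)
cv2.imwrite('pics/crop.png',big[:,:,::-1])
m=np.zeros_like(g);m[y0:y1,x0:x1]=(g[y0:y1,x0:x1]>130)*255
# unit outline: bluish-grey
hsv=cv2.cvtColor(im,cv2.COLOR_RGB2HSV)
print('hsv',[hsv[int(b/1.5625),int(a/1.5625)].tolist() for a,b in[(480,310),(400,310),(560,300),(470,250),(370,238),(500,325)]])
print(proj('top',ray('top',[[254.7,178.5]],.14)))
for nm,p,z in[('hub',(398,279),.147),('tip',(357,298),.154),('tab',(370,238),.1295),('shub',(485,266),.147),('stip',(484,236),.154),('cap',(500,325),.17),('c1',(335,219),.12),('c2',(508,209),.12),('c3',(517,342),.12),('c4',(341,351),.12)]:
    print(nm,ray('top',[[(p[0]+.5)/1.5625-.5,(p[1]+.5)/1.5625-.5]],z).round(4))
E
```

```text
hsv [[102, 34, 76], [99, 15, 117], [21, 14, 124], [103, 15, 119], [113, 24, 43], [103, 15, 116]]
[[254.7 178.5]]
hub [[ 0.5055 -0.0193  0.147 ]]
tip [[0.4668 0.0563 0.154 ]]
tab [[0.587  0.0374 0.1295]]
shub [[ 0.5342 -0.1824  0.147 ]]
stip [[ 0.5901 -0.1789  0.154 ]]
cap [[ 0.4222 -0.2074  0.17  ]]
c1 [[0.6254 0.1081 0.12  ]]
c2 [[ 0.6525 -0.2294  0.12  ]]
c3 [[ 0.3942 -0.2479  0.12  ]]
c4 [[0.3678 0.0865 0.12  ]]
```

View pics/crop.png

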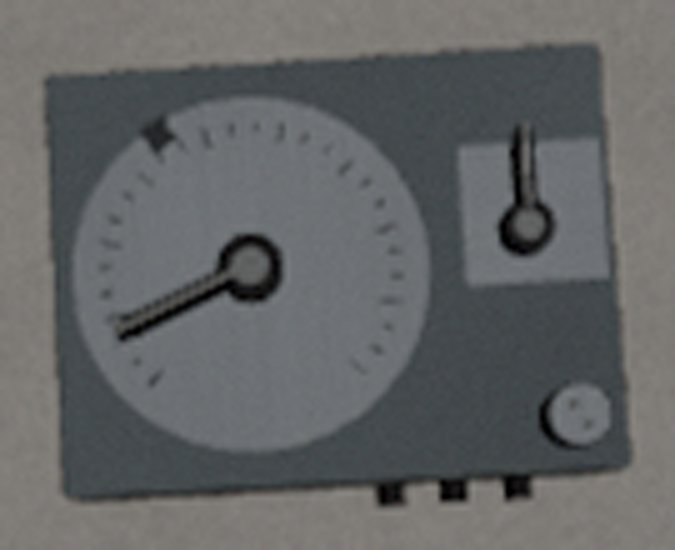

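The geometry is consistent. The unit yaw is about 0.079 and the hub is at (0.506,-0.020), both from the corner frame and directly. Pointer direction is about 117°, the tab is about 35°, and the switch axis is at (0.534,-0.184). I'll move above the approach point with the fingers shut.

Request:
jog_arm:
  steps: [-33.6, -16.4, -10, 0, 0, 0, 1, -33.6, -16.4, -10, 0, 0, 0, 1, -33.6, -16.4, -10, 0, 0, 0, 1, -33.6, -16.4, -10, 0, 0, 0, 1, -33.6, -16.4, 0, 0, 0, 0, 1, -33.6, -16.4, 0, 0, 0, 0, 1, -33.6, -16.4, 0, 0, 0, 0, 1, -33.6, -16.4, 0, 0, 0, 0, 1, -33.6, -16.4, 0, 0, 0, 0, 1, -33.6, -16.4, 0, 0, 0, 0, 1, -11.1, -40, 0, 0, 0, 0, 1, -11.1, -40, 0, 0, 0, 0, 1, -11.1, -40, 0, 0, 0, 0, 1, -11.1, -40, 0, 0, 0, 0, 1, -11.1, -40, 0, 0, 0, 0, 1, -11.1, -40, 0, 0, 0, 0, 1, -11.1, -40, 0, 0, 0, 0, 1, -11.1, -40, 0, 0, 0, 0, 1]

```text
t: 1.95
tool_pos: [0.4468, 0.0171, 0.2547]
ee_rot: [0.436, 3.111, 0.0]
force: [-0.1, 0.2, -0.3]
width: 0.0004
finger_force: 0.0
```

Request:
jog_arm:
  steps: [0, 0, 0, 0, 0, -7.2, 1, 0, 0, 0, 0, 0, -7.2, 1, 0, 0, 0, 0, 0, -7.2, 1, 0, 0, 0, 0, 0, -7.2, 1, 0, 0, 0, 0, 0, -7.2, 1, 0, 0, 0, 0, 0, -7.2, 1, 0, 0, 0, 0, 0, 0, 1, 0, 0, 0, 0, 0, 0, 1]

```text
t: 2.75
tool_pos: [0.4471, 0.0187, 0.2545]
ee_rot: [0.734, -3.055, -0.0]
force: [-0.1, -0.5, -0.5]
width: 0.0007
finger_force: 0.0
```

```bash
cat >> h.py <<'E'
from scipy.spatial.transform import Rotation as R
def st():
    s=observe();M=R.from_rotvec(s['ee_rot']).as_matrix();p=np.array(s['tool_pos'])
    print('t',s['t'],'p',p.round(4),'-x ang',np.degrees(np.arctan2(-M[1,0],-M[0,0])).round(2),'z',M[:,2].round(3),'F',np.round(s['force'],1),'q6',round(s['q'][5],2),'w',round(s['width'],4));return p,M
E
python3 - <<'E'
from h import *
p,M=st()
t=np.array([.4475,.0175,.140]);print('d tool mm',(M.T@(t-p)*1e3).round(1))
# refined tab / pointer from top image
im=get_image('top');g=cv2.cvtColor(im,cv2.COLOR_RGB2GRAY).astype(int)
H=np.array([.506,-.020])
v,u=np.mgrid[125:235,205:340];px=np.c_[u.ravel(),v.ravel()]
G=g[px[:,1],px[:,0]]
P=ray('top',px,.1295)[:,:2]-H;r=np.hypot(*P.T);a=np.degrees(np.arctan2(P[:,1],P[:,0]))
k=(r>.088)&(r<.112)&(abs(a-35)<12)&(G<62);print('tab',k.sum(),P[k].mean(0),np.degrees(np.arctan2(*P[k].mean(0)[::-1])))
E
```

```text
t 2.75 p [0.4471 0.0187 0.2545] -x ang 27.01 z [-0.  0. -1.] F [-0.1 -0.5 -0.5] q6 -2.15 w 0.0007
d tool mm [  0.2  -1.3 114.5]
tab 27 [0.0793952  0.06015674] 37.15074869443362
```

Request:
jog_arm:
  steps: [0, -1.3, 30, 0, 0, 0, 1, 0, 0, 30, 0, 0, 0, 1, 0, 0, 30, 0, 0, 0, 1, 0, 0, 15, 0, 0, 0, 1, 0, 0, 9.5, 0, 0, 0, 1, 0, 0, 0, 0, 0, 0, 1, -5, 0, 0, 0, 0, 0, 1, -5, 0, 0, 0, 0, 0, 1, -5, 0, 0, 0, 0, 0, 1, -5, 0, 0, 0, 0, 0, 1, 0, 0, 0, 0, 0, 0, 1]

```text
t: 3.9
tool_pos: [0.4661, 0.027, 0.1403]
ee_rot: [-0.74, 3.053, -0.0]
force: [-0.1, 0.8, -0.8]
width: 0.0003
finger_force: 0.0
```

Request:
jog_arm:
  steps: [-4.22, 0.9, 0, 0, 0, 4, 1, -4.22, 0.9, 0, 0, 0, 4, 1, -4.22, 0.9, 0, 0, 0, 4, 1, -4.22, 0.9, 0, 0, 0, 4, 1, -4.22, 0.9, 0, 0, 0, 4, 1, -4.22, 0.9, 0, 0, 0, 4, 1, -4.22, 0.9, 0, 0, 0, 4, 1, -4.22, 0.9, 0, 0, 0, 4, 1, -4.22, 0.9, 0, 0, 0, 4, 1, -4.22, 0.9, 0, 0, 0, 4, 1, 0, 0, 0, 0, 0, 0, 1, 0, 0, 0, 0, 0, 0, 1]

```text
t: 5.1
tool_pos: [0.5049, 0.042, 0.1401]
ee_rot: [0.346, 3.122, 0.0]
force: [-0.2, 0.6, 0.0]
width: 0.0006
finger_force: 0.0
```

```bash
python3 - <<'E'
from h import *
p,M=st();H=np.array([.506,-.020,.14]);print('rel hub tool mm',(M.T@(p-H)*1e3).round(1))
s=get_image('side')
c=proj('side',[[.506,-.02,.14]])[0].astype(int);print(c)
x0,y0=c[0]-65,c[1]-55
cv2.imwrite('pics/s1.png',cv2.resize(s[y0:y0+110,x0:x0+145],None,fx=5,fy=5,interpolation=cv2.INTER_CUBIC)[:,:,::-1])
E
```

```text
t 5.1 p [0.5049 0.042  0.1401] -x ang -12.65 z [ 0. -0. -1.] F [-0.2  0.6  0. ] q6 -1.4 w 0.0006
rel hub tool mm [14.6 60.3 -0.1]
[261 188]
```

View pics/s1.png

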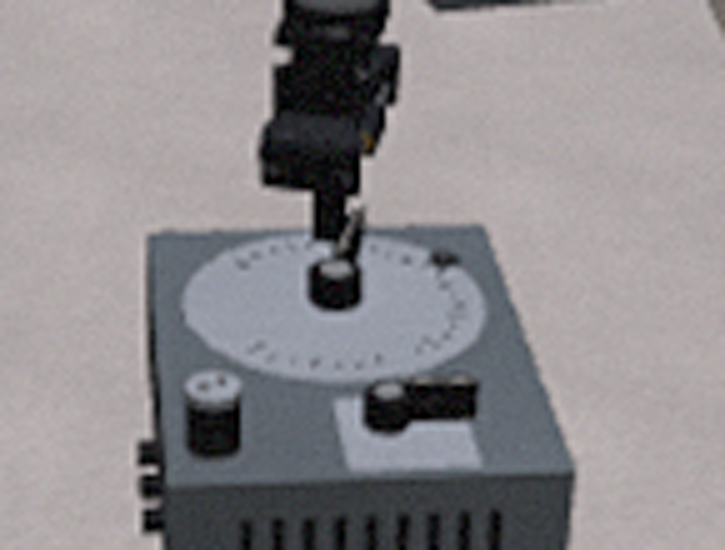

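The side view shows the finger behind the blade, with the blade pointing up and right at (355,225) and the tab at (445,258). The arc is tracking well, so I'll continue to just short of the tab.

Request:
jog_arm:
  steps: [-4.22, 0.9, 0, 0, 0, 4, 1, -4.22, 0.9, 0, 0, 0, 4, 1, -4.22, 0.9, 0, 0, 0, 4, 1, -4.22, 0.9, 0, 0, 0, 4, 1, -4.22, 0.9, 0, 0, 0, 4, 1, -4.22, 0.9, 0, 0, 0, 4, 1, -4.22, 0.9, 0, 0, 0, 4, 1, -4.22, 0.9, 0, 0, 0, 4, 1, 0, 0, 0, 0, 0, 0, 1, 0, 0, 0, 0, 0, 0, 1, 10, 0, 0, 0, 0, 0, 1, 30, 0, 0, 0, 0, 0, 1, 0, 0, -50, 0, 0, 0, 1, 0, 0, -50, 0, 0, 0, 1, 20, -40, 0, 0, 0, 0, 1, 0, 0, 0, 0, 0, 0, 1]

```text
t: 6.75
tool_pos: [0.4633, 0.0471, 0.2412]
ee_rot: [1.194, 2.905, -0.0]
force: [-0.3, 0.8, -0.9]
width: 0.0003
finger_force: 0.0
```

```bash
python3 - <<'E'
from h import *
p,M=st()
t=ray('side',[[284.6,184.2]],.1265)[0];print('side tab',t,np.degrees(np.arctan2(t[1]+.02,t[0]-.506)))
for n,w in(('side',145),('top',110)):
    s=get_image(n);c=proj(n,[[.53,.0,.14]])[0].astype(int)
    x0,y0=c[0]-40,c[1]-40;print(n,x0,y0)
    cv2.imwrite(f'pics/{n}2.png',cv2.resize(s[y0:y0+75,x0:x0+100],None,fx=8,fy=8,interpolation=cv2.INTER_CUBIC)[:,:,::-1])
E
```

```text
t 6.75 p [0.4633 0.0471 0.2412] -x ang -44.67 z [ 0. -0. -1.] F [-0.3  0.8 -0.9] q6 -0.83 w 0.0003
side tab [0.59302436 0.0395222  0.1265    ] 34.37102488475826
side 228 145
top 208 130
```

View pics/side2.png

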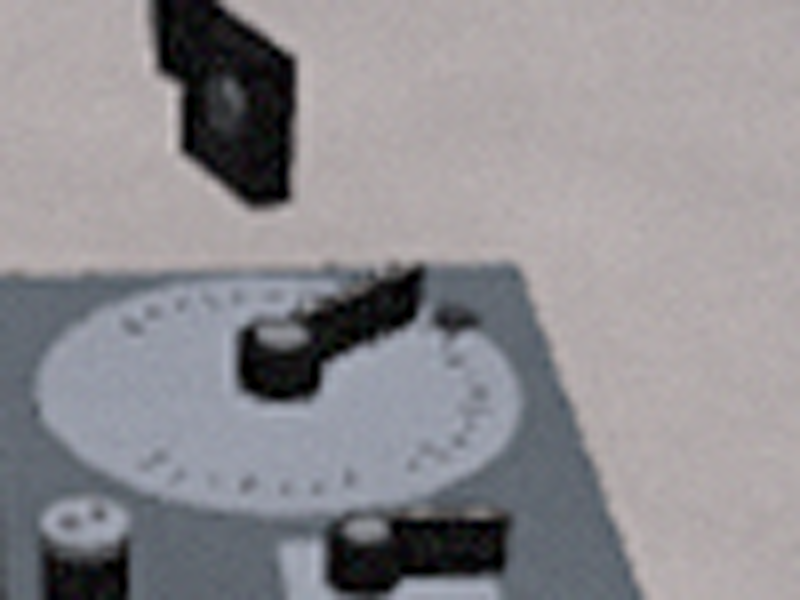

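View pics/top2.png

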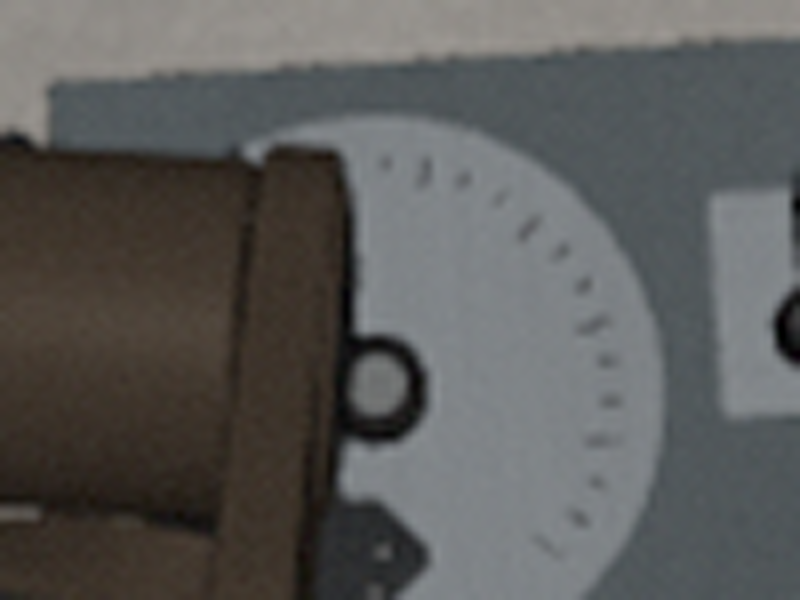

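The side view shows the pointer tip at (420,268) and the tab at (455,318), so the pointer is still short. The forearm hides the tab in the top view, so I'll step left and measure cleanly.

Request:
jog_arm:
  steps: [30, 30, 0, 0, 0, 0, 1, 30, 30, 0, 0, 0, 0, 1, 30, 30, 0, 0, 0, 0, 1, 30, 30, 0, 0, 0, 0, 1, 30, 30, 0, 0, 0, 0, 1, 30, 30, 0, 0, 0, 0, 1, 0, 0, 0, 0, 0, 0, 1, 0, 0, 0, 0, 0, 0, 1]

```text
t: 7.65
tool_pos: [0.4658, 0.3027, 0.2391]
ee_rot: [-1.192, -2.906, 0.002]
force: [-0.0, -0.4, 0.5]
width: 0.0003
finger_force: 0.0
```

```bash
python3 - <<'E'
from h import *
p,M=st()
s=get_image('top')
x0,y0=208,130;cv2.imwrite(f'pics/top3.png',cv2.resize(s[y0:y0+75,x0:x0+100],None,fx=8,fy=8,interpolation=cv2.INTER_CUBIC)[:,:,::-1])
E
```

```text
t 7.65 p [0.4658 0.3027 0.2391] -x ang -44.62 z [-0.001 -0.001 -1.   ] F [-0.  -0.4  0.5] q6 -0.33 w 0.0003
```

View pics/top3.png

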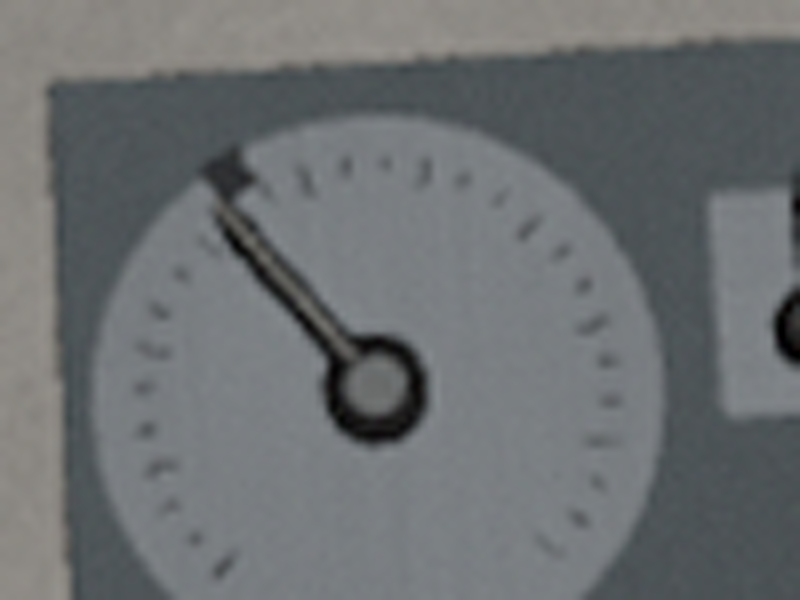

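The tab is at (231,175), with corners (203,172), (238,148), (257,180) and (225,200). The pointer's white line runs from (350,353) to (217,207), and the dial edge is at x=92 and 664 with its top at y=115.

```bash
python3 - <<'E'
from h import *
f=lambda p,z:ray('top',[[(p[0]+.5)/8-.5+208,(p[1]+.5)/8-.5+130]],z)[0,:2]
ang=lambda v:np.degrees(np.arctan2(v[1],v[0]))
# dial circle fit from bright/dark boundary on right/upper edge
im=get_image('top');g=cv2.GaussianBlur(cv2.cvtColor(im,cv2.COLOR_RGB2GRAY),(3,3),0)
th=np.radians(np.r_[-110:20:3,50:170:3]);C0=np.array([.506,-.020]);E=[]
for t in th:
    rr=np.arange(.098,.118,.0005);P=np.c_[C0[0]+rr*np.cos(t),C0[1]+rr*np.sin(t),0*rr+.12]
    px=proj('top',P).astype(np.float32);v=cv2.remap(g,px[None,:,0],px[None,:,1],cv2.INTER_LINEAR)[0].astype(float)
    i=np.argmin(np.gradient(cv2.GaussianBlur(v[None],(9,1),2)[0]));E.append(P[i,:2])
E=np.array(E);A=np.c_[2*E,np.ones(len(E))];s=np.linalg.lstsq(A,(E**2).sum(1),rcond=None)[0]
H=s[:2];print('dial',H,np.sqrt(s[2]+H@H),'hubcap',f((377,383),.147))
for z in(.125,.1295):
    T=f((231,175),z);print('tab',T,ang(T-H),np.hypot(*(T-H)))
a,b=f((350,353),.154),f((217,207),.154);print('ptr line',ang(b-a),'from hub',ang(b-H),np.hypot(*(b-H)))
th=np.radians(40);
p,M=st()
for A in (34,36,38):
    t=np.radians(A);u=np.array([np.cos(t),np.sin(t)]);n=np.array([-u[1],u[0]])
    print(A,[(H+.06*u+o*n).round(4) for o in(.055,.015)])
E
```

```text
dial [ 0.50756064 -0.0191187 ] 0.10803463695116115 hubcap [ 0.50836708 -0.01964612]
tab [0.59011733 0.03838585] 34.85899165640019 0.10061004278309622
tab [0.58910783 0.03805422] 35.034384825634696 0.09959261174721559
ptr line 43.5231747546084 from hub 43.26098864660237 0.08777038760935577
t 7.75 p [0.4662 0.3013 0.2397] -x ang -44.77 z [-0.001 -0.    -1.   ] F [-0.2  0.1  0.1] q6 -0.33 w 0.0003
34 [array([0.5265, 0.06  ]), array([0.5489, 0.0269])]
36 [array([0.5238, 0.0606]), array([0.5473, 0.0283])]
38 [array([0.521 , 0.0612]), array([0.5456, 0.0296])]
```

Measured tab is 35.0° at radius 100 mm, and the pointer is 43.4° at radius 87.8 mm, so 8.4° remain. I'll push straight in to the final pose.

Request:
jog_arm:
  steps: [0, 0, 0, 0, 0, 4.65, 1, 0, 0, 0, 0, 0, 4.65, 1, -38.1, -15.7, 0, 0, 0, 0, 1, -38.1, -15.7, 0, 0, 0, 0, 1, -38.1, -15.7, 0, 0, 0, 0, 1, -38.1, -15.7, 0, 0, 0, 0, 1, -38.1, -15.7, 0, 0, 0, 0, 1, -38.1, -15.7, 0, 0, 0, 0, 1, 0, 0, 0, 0, 0, 0, 1, 0, 0, 0, 0, 0, 0, 1, 0, 0, 40, 0, 0, 0, 1, 0, 0, 40, 0, 0, 0, 1, 0, 0, 19.5, 0, 0, 0, 1, 0, 0, 0, 0, 0, 0, 1, 0, 0, 0, 0, 0, 0, 1]

```text
t: 9.25
tool_pos: [0.5241, 0.062, 0.1412]
ee_rot: [1.427, 2.799, 0.0]
force: [0.5, 0.1, 0.4]
width: 0.0006
finger_force: 0.0
```

```bash
python3 - <<'E'
from h import *
p,M=st();print((M.T@(np.array([.5473,.0283,.14])-p)*1e3).round(1))
E
```

```text
t 9.25 p [0.5241 0.062  0.1412] -x ang -54.03 z [ 0.  0. -1.] F [0.5 0.1 0.4] q6 -0.64 w 0.0006
[-40.9  -1.    1.2]
```

Request:
jog_arm:
  steps: [-6, -1, 0.5, 0, 0, 0, 1, -6, 0, 0.5, 0, 0, 0, 1, -6, 0, 0, 0, 0, 0, 1, -5, 0, 0, 0, 0, 0, 1, -4, 0, 0, 0, 0, 0, 1, -3, 0, 0, 0, 0, 0, 1, -3, 0, 0, 0, 0, 0, 1, -2, 0, 0, 0, 0, 0, 1, -2, 0, 0, 0, 0, 0, 1, -2, 0, 0, 0, 0, 0, 1, -1.9, 0, 0, 0, 0, 0, 1, 0, 0, 0, 0, 0, 0, 1, 0, 0, 0, 0, 0, 0, 1, 0, 0, 0, 0, 0, 0, 1, 5, 0, 0, 0, 0, 0, 1, 15, 0, 0, 0, 0, 0, 1, 20, 0, 0, 0, 0, 0, 1, 0, 0, -50, 0, 0, 0, 1, 0, 0, -50, 0, 0, 0, 1]

```text
t: 11.15
tool_pos: [0.5221, 0.0612, 0.2401]
ee_rot: [-1.425, -2.796, 0.002]
force: [1.3, 0.7, -0.1]
width: 0.0001
finger_force: 0.0
```

Request:
jog_arm:
  steps: [0, 0, 0, 0, 0, 7.87, 1, 0, 0, 0, 0, 0, 7.87, 1, 0, 0, 0, 0, 0, 7.87, 1, 0, 0, 0, 0, 0, 7.87, 1, -34.9, 4.3, 0, 0, 0, 0, 1, -34.9, 4.3, 0, 0, 0, 0, 1, -34.9, 4.3, 0, 0, 0, 0, 1, -34.9, 4.3, 0, 0, 0, 0, 1, -34.9, 4.3, 0, 0, 0, 0, 1, -34.9, 4.3, 0, 0, 0, 0, 1, 0, 0, 0, 0, 0, 0, 1, 0, 0, 0, 0, 0, 0, 1]

```text
t: 12.35
tool_pos: [0.5652, -0.1462, 0.2393]
ee_rot: [-2.134, -2.304, 0.0]
force: [-0.4, 0.6, -0.5]
width: 0.0001
finger_force: 0.0
```

```bash
python3 - <<'E'
from h import *
p,M=st();print((M.T@(np.array([.5662,-.1449,.14])-p)*1e3).round(1))
s=get_image('top')
x0,y0=208,130;cv2.imwrite(f'pics/top4.png',cv2.resize(s[y0:y0+75,x0:x0+100],None,fx=8,fy=8,interpolation=cv2.INTER_CUBIC)[:,:,::-1])
E
```

```text
t 12.35 p [ 0.5652 -0.1462  0.2393] -x ang -85.61 z [-0.001  0.001 -1.   ] F [-0.4  0.6 -0.5] q6 -0.44 w 0.0001
[ 1.2  1.2 99.3]
```

View pics/top4.png

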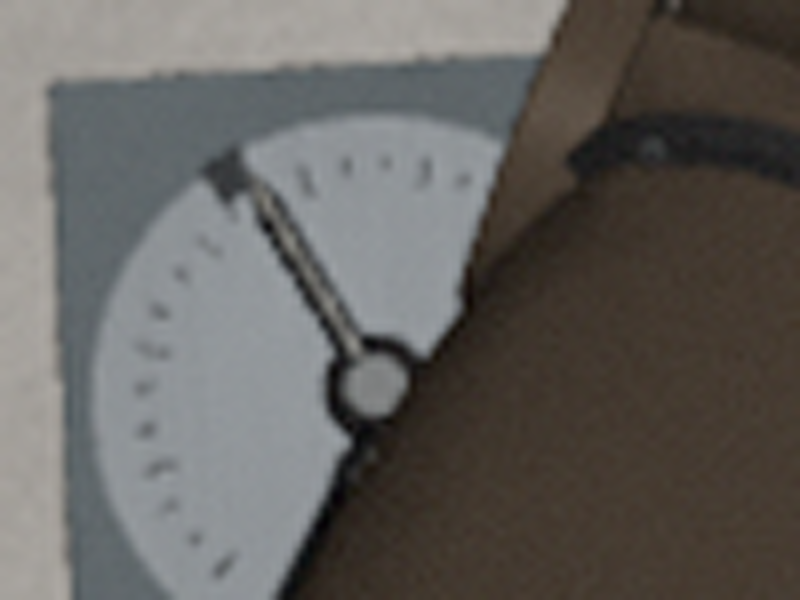

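The line now runs from (357,345) to (255,185) with the tab at (231,175). I'll work out the angle.

```bash
python3 - <<'E'
from h import *
f=lambda p,z:ray('top',[[(p[0]+.5)/8-.5+208,(p[1]+.5)/8-.5+130]],z)[0,:2]
ang=lambda v:np.degrees(np.arctan2(v[1],v[0]))
H=np.array([.5076,-.0191])
a,b=f((357,345),.154),f((255,185),.154);print(ang(b-a),ang(b-H),np.hypot(*(b-H)))
for A in (29.5,31,35):
    t=np.radians(A);u=np.array([np.cos(t),np.sin(t)]);n=np.array([-u[1],u[0]])
    print(A,[(H+.06*u-o*n).round(4) for o in(.045,.0165)])
E
```

```text
33.75363197453658 32.61033370596989 0.08601575608653565
29.5 [array([ 0.582 , -0.0287]), array([ 0.5679, -0.0039])]
31 [array([ 0.5822, -0.0268]), array([ 0.5675, -0.0023])]
35 [array([ 0.5826, -0.0215]), array([0.5662, 0.0018])]
```

```bash
python3 - <<'E'
from h import *
H=np.array([.5076,-.0191])
def prof(n,z,r0,r1,A):
    g=np.mean([cv2.cvtColor(get_image(n),cv2.COLOR_RGB2GRAY).astype(np.float32) for _ in range(4)],0)
    out=[]
    for a in A:
        r=np.linspace(r0,r1,25);t=np.radians(a);P=np.c_[H[0]+r*np.cos(t),H[1]+r*np.sin(t),0*r+z]
        px=proj(n,P).astype(np.float32);out.append(cv2.remap(g,px[None,:,0],px[None,:,1],cv2.INTER_LINEAR).mean())
    return np.round(out).astype(int).tolist()
A=np.arange(24,46,1.);print(A.tolist())
print('line top',prof('top',.154,.065,.082,A));print('tab top',prof('top',.1295,.096,.107,A))
print('line side',prof('side',.154,.065,.082,A));print('tab side',prof('side',.1295,.096,.107,A))
E
```

```text
[24.0, 25.0, 26.0, 27.0, 28.0, 29.0, 30.0, 31.0, 32.0, 33.0, 34.0, 35.0, 36.0, 37.0, 38.0, 39.0, 40.0, 41.0, 42.0, 43.0, 44.0, 45.0]
line top [147, 147, 143, 133, 114, 94, 86, 94, 103, 100, 85, 72, 72, 92, 116, 134, 143, 146, 147, 148, 149, 149]
tab top [139, 140, 141, 142, 144, 141, 128, 106, 81, 66, 61, 60, 60, 59, 61, 72, 98, 123, 136, 140, 139, 139]
line side [13, 16, 23, 33, 45, 58, 70, 81, 89, 95, 100, 102, 105, 107, 107, 107, 107, 107, 108, 111, 116, 122]
tab side [112, 97, 81, 64, 52, 49, 50, 53, 58, 62, 63, 61, 57, 53, 46, 39, 32, 26, 20, 15, 13, 13]
```

The angular profiles give the tab at 35.6° (9° wide, as it should be) and the blade at 32.6°. That is inside tolerance but about 3° past centre, so I'll nudge it back from the lead face.

Request:
jog_arm:
  steps: [0, 0, 0, 0, 0, -7.7, 1, 0, 0, 0, 0, 0, -7.7, 1, 0, 0, 0, 0, 0, -7.7, 1, 0, 0, 0, 0, 0, -7.7, 1, 30.7, 28.7, 0, 0, 0, 0, 1, 30.7, 28.7, 0, 0, 0, 0, 1, 30.7, 28.7, 0, 0, 0, 0, 1, 0, 0, 0, 0, 0, 0, 1, 0, 0, 0, 0, 0, 0, 1, 0, 0, 40, 0, 0, 0, 1, 0, 0, 40, 0, 0, 0, 1, 0, 0, 19, 0, 0, 0, 1, 0, 0, 0, 0, 0, 0, 1, 0, 0, 0, 0, 0, 0, 1]

```text
t: 14.6
tool_pos: [0.5832, -0.0228, 0.1412]
ee_rot: [1.446, 2.789, 0.0]
force: [-0.2, 1.4, 0.4]
width: 0.0005
finger_force: 0.0
```

```bash
cat >> h.py <<'E'
def avg(n=6):
    L=[]
    for _ in range(n): get_image('side');L.append(np.array(observe()['tool_pos']))
    print('std',np.std(L,0).round(4));return np.mean(L,0)
E
python3 - <<'E'
from h import *
p,M=st();p=avg();print(p,(M.T@(np.array([.5667,.0012,.14])-p)*1e3).round(1))
E
```

```text
t 14.6 p [ 0.5832 -0.0228  0.1412] -x ang -54.82 z [ 0. -0. -1.] F [-0.2  1.4  0.4] q6 -0.77 w 0.0005
std [0.0001 0.0002 0.0002]
[ 0.58338111 -0.02223587  0.14188425] [28.8 -0.1  1.9]
```

Request:
jog_arm:
  steps: [5, 0, 1, 0, 0, 0, 1, 5, 0, 0, 0, 0, 0, 1, 4, 0, 0, 0, 0, 0, 1, 3, 0, 0, 0, 0, 0, 1, 3, 0, 0, 0, 0, 0, 1, 2, 0, 0, 0, 0, 0, 1, 2, 0, 0, 0, 0, 0, 1, 2, 0, 0, 0, 0, 0, 1, 1.5, 0, 0, 0, 0, 0, 1, 1.3, 0, 0, 0, 0, 0, 1, 0, 0, 0, 0, 0, 0, 1, 0, 0, 0, 0, 0, 0, 1, 0, 0, 0, 0, 0, 0, 1, -4, 0, 0, 0, 0, 0, 1, -10, 0, 0, 0, 0, 0, 1, -14.8, 0, 0, 0, 0, 0, 1, 0, 0, -50, 0, 0, 0, 1, 0, 0, -50, 0, 0, 0, 1]

```text
t: 16.7
tool_pos: [0.583, -0.0231, 0.2398]
ee_rot: [-1.445, -2.786, 0.002]
force: [1.3, 0.2, 0.1]
width: 0.0006
finger_force: 0.0
```

Request:
jog_arm:
  steps: [-30.7, -28.7, 0, 0, 0, 0, 1, -30.7, -28.7, 0, 0, 0, 0, 1, -30.7, -28.7, 0, 0, 0, 0, 1, 0, 0, 0, 0, 0, 7.7, 1, 0, 0, 0, 0, 0, 7.7, 1, 0, 0, 0, 0, 0, 7.7, 1, 0, 0, 0, 0, 0, 7.7, 1, 0, 0, 0, 0, 0, 0, 1, 0, 0, 0, 0, 0, 0, 1]

```text
t: 17.6
tool_pos: [0.5658, -0.1474, 0.2395]
ee_rot: [-2.129, -2.31, -0.0]
force: [0.1, -0.2, 0.4]
width: 0.0007
finger_force: 0.0
```

```bash
cat >> h.py <<'E'
H=np.array([.5076,-.0191])
def prof(n,z,r0,r1,A,C=H):
    g=np.mean([cv2.cvtColor(get_image(n),cv2.COLOR_RGB2GRAY).astype(np.float32) for _ in range(3)],0)
    out=[]
    for a in A:
        r=np.linspace(r0,r1,25);t=np.radians(a);P=np.c_[C[0]+r*np.cos(t),C[1]+r*np.sin(t),0*r+z]
        px=proj(n,P).astype(np.float32);out.append(cv2.remap(g,px[None,:,0],px[None,:,1],cv2.INTER_LINEAR).mean())
    return np.round(out).astype(int).tolist()
E
python3 - <<'E'
from h import *
A=np.arange(24,46,1.);print(A.tolist())
print('line top',prof('top',.154,.065,.082,A));print('tab top',prof('top',.1295,.096,.107,A))
p,M=st();p=avg();print(p,(M.T@(np.array([.5662,-.1449,.14])-p)*1e3).round(1))
E
```

```text
[24.0, 25.0, 26.0, 27.0, 28.0, 29.0, 30.0, 31.0, 32.0, 33.0, 34.0, 35.0, 36.0, 37.0, 38.0, 39.0, 40.0, 41.0, 42.0, 43.0, 44.0, 45.0]
line top [146, 147, 148, 148, 142, 128, 106, 88, 85, 96, 103, 95, 77, 65, 70, 89, 113, 130, 140, 146, 149, 150]
tab top [140, 141, 141, 142, 144, 140, 126, 103, 79, 65, 61, 60, 59, 59, 60, 72, 98, 123, 137, 140, 139, 139]
t 17.9 p [ 0.5657 -0.1468  0.2396] -x ang -85.49 z [ 0.  0. -1.] F [-0.5  0.4  0.1] q6 -0.45 w 0.0004
std [0. 0. 0.]
[ 0.56569223 -0.14668925  0.23963174] [ 1.7  0.6 99.6]
```

The blade is now at 34.0° against the tab at 35.6°, well inside tolerance. Next is the switch: descend, make contact, then arc.

Request:
jog_arm:
  steps: [1.7, 0.6, 40, 0, 0, 0, 1, 0, 0, 40, 0, 0, 0, 1, 0, 0, 19, 0, 0, 0, 1, 0, 0, 0, 0, 0, 0, 1, -5, 0, 0, 0, 0, 0, 1, -5, 0, 0, 0, 0, 0, 1, -5, 0, 0, 0, 0, 0, 1, -5, 0, 0, 0, 0, 0, 1, 0, 0, 0, 0, 0, 0, 1]

```text
t: 19.1
tool_pos: [0.5684, -0.1655, 0.1416]
ee_rot: [2.133, 2.304, 0.002]
force: [0.6, 2.3, 1.2]
width: 0.0007
finger_force: 0.8
```

Request:
jog_arm:
  steps: [-2.41, 0.96, 0, 0, 0, 4, 1, -2.41, 0.96, 0, 0, 0, 4, 1, -2.41, 0.96, 0, 0, 0, 4, 1, -2.41, 0.96, 0, 0, 0, 4, 1, -2.41, 0.96, 0, 0, 0, 4, 1, -2.41, 0.96, 0, 0, 0, 4, 1, -2.41, 0.96, 0, 0, 0, 4, 1, -2.41, 0.96, 0, 0, 0, 4, 1, -2.41, 0.96, 0, 0, 0, 4, 1, -2.41, 0.96, 0, 0, 0, 4, 1, -2.41, 0.96, 0, 0, 0, 4, 1, -2.41, 0.96, 0, 0, 0, 4, 1, -2.41, 0.96, 0, 0, 0, 4, 1, -2.41, 0.96, 0, 0, 0, 4, 1, -2.41, 0.96, 0, 0, 0, 4, 1, -2.41, 0.96, 0, 0, 0, 4, 1, -2.41, 0.96, 0, 0, 0, 4, 1, -2.41, 0.96, 0, 0, 0, 4, 1, 0, 0, 0, 0, 0, 0, 1, 0, 0, 0, 0, 0, 0, 1]

```text
t: 21.1
tool_pos: [0.562, -0.2083, 0.141]
ee_rot: [3.081, 0.614, 0.001]
force: [2.4, 2.4, 1.6]
width: 0.0006
finger_force: 1.3
```

```bash
python3 - <<'E'
from h import *
p,M=st();p=avg();S=np.array([.535,-.1825,.14]);print('rel S',(M.T@(p-S)*1e3).round(1))
E
```

```text
t 21.1 p [ 0.562  -0.2083  0.141 ] -x ang -157.45 z [ 0.001 -0.    -1.   ] F [2.4 2.4 1.6] q6 0.71 w 0.0006
std [0. 0. 0.]
rel S [15.  34.2 -0.9]
```

Request:
jog_arm:
  steps: [-1.8, 0.74, 0, 0, 0, 3, 1, -1.8, 0.74, 0, 0, 0, 3, 1, -1.8, 0.74, 0, 0, 0, 3, 1, -1.8, 0.74, 0, 0, 0, 3, 1, 0, 0, 0, 0, 0, 0, 1]

```text
t: 21.9
tool_pos: [0.5561, -0.2132, 0.1408]
ee_rot: [-3.129, -0.284, -0.001]
force: [3.3, 2.7, 2.0]
width: 0.0004
finger_force: 1.9
```

Request:
jog_arm:
  steps: [-1.2, 0.5, 0, 0, 0, 2, 1, 0, 0, 0, 0, 0, 0, 1]

```text
t: 22.1
tool_pos: [0.5558, -0.2137, 0.1409]
ee_rot: [-3.133, -0.23, -0.004]
force: [7.7, 4.9, 0.8]
width: 0.0005
finger_force: 4.1
```

Contact force jumped to about 8 N at the expected 90°, so the handle is on its stop. I'll retreat and verify.

Request:
jog_arm:
  steps: [5, 0, 0, 0, 0, 0, 1, 10, 0, 0, 0, 0, 0, 1, 15, 0, 0, 0, 0, 0, 1, 0, 0, -40, 0, 0, 0, 1, 0, 0, -40, 0, 0, 0, 1, 0, 0, -40, 0, 0, 0, 1, -1, -38, 0, 0, 0, 0, 1, -1, -38, 0, 0, 0, 0, 1, -1, -38, 0, 0, 0, 0, 1, -1, -38, 0, 0, 0, 0, 1, -1, -38, 0, 0, 0, 0, 1, -1, -38, 0, 0, 0, 0, 1, -1, -38, 0, 0, 0, 0, 1, -1, -38, 0, 0, 0, 0, 1, -1, -38, 0, 0, 0, 0, 1, -1, -38, 0, 0, 0, 0, 1, -1, -38, 0, 0, 0, 0, 1, -1, -38, 0, 0, 0, 0, 1, 0, 0, 0, 0, 0, 0, 1, 0, 0, 0, 0, 0, 0, 1]

```text
t: 24.1
tool_pos: [0.5055, 0.2403, 0.2604]
ee_rot: [3.132, 0.235, -0.001]
force: [-0.7, 0.8, -0.4]
width: 0.0005
finger_force: 0.0
```

```bash
python3 - <<'E'
from h import *
st();A=np.arange(24,46,1.);S=np.array([.535,-.1825]);B=np.arange(-105,-55,2.)
print('line',prof('top',.154,.065,.082,A));print('tab',prof('top',.1295,.096,.107,A))
print(B.tolist());print('switch',prof('top',.154,.03,.046,B,S))
x0,y0=205,125;cv2.imwrite('pics/end.png',cv2.resize(get_image('top')[y0:y0+110,x0:x0+135],None,fx=5,fy=5,interpolation=cv2.INTER_CUBIC)[:,:,::-1])
E
```

```text
t 24.1 p [0.5055 0.2403 0.2604] -x ang -171.43 z [-0.001 -0.001 -1.   ] F [-0.7  0.8 -0.4] q6 1.75 w 0.0005
line [131, 132, 133, 133, 127, 114, 94, 77, 75, 84, 91, 83, 67, 57, 61, 79, 100, 115, 125, 131, 134, 134]
tab [125, 126, 127, 128, 129, 125, 112, 91, 69, 56, 52, 52, 51, 51, 52, 63, 86, 109, 123, 126, 124, 124]
[-105.0, -103.0, -101.0, -99.0, -97.0, -95.0, -93.0, -91.0, -89.0, -87.0, -85.0, -83.0, -81.0, -79.0, -77.0, -75.0, -73.0, -71.0, -69.0, -67.0, -65.0, -63.0, -61.0, -59.0, -57.0]
switch [128, 120, 106, 86, 60, 40, 26, 21, 51, 80, 84, 85, 79, 75, 82, 97, 112, 123, 128, 130, 131, 132, 132, 133, 133]
```

View pics/end.png

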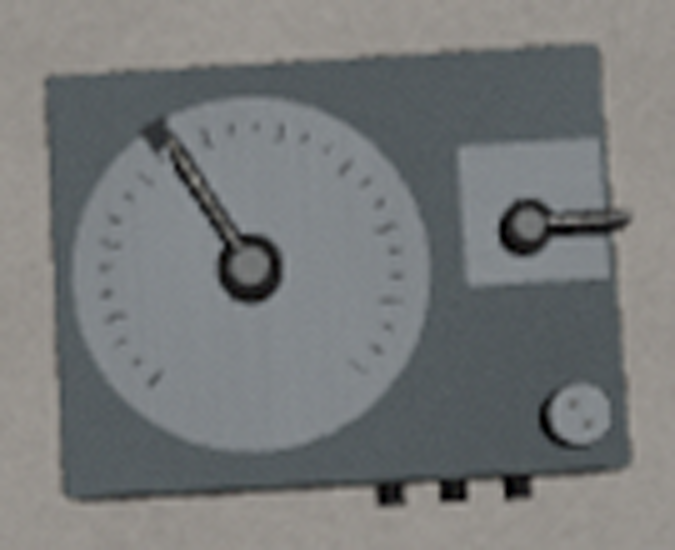

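The final picture shows the pointer at the tab (155,135), the switch handle along the unit's -y with its tip at (628,217), and the unit and capacitor where they started.

```bash
python3 -c "
from plant import *
print(job_done())"
```

```text
the job is handed in; nothing more can be done
None
```

I handed the job in at about 24 s: the camera puts the pointer about 1.5° from the marker tab (4.5° allowed) and the switch at about 89°, against its stop; the first push overshot the tab by about 3°, so I nudged the pointer back from its other face before touching the switch, and the hand is clear.

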